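Find the rocking corner of the splint jig and shim it

TASK

With the fingertips, press down on the dark steel dots at the corners of the wooden jig plate until you find the corner that sinks, then press that corner's red shim tab down flat and let go. Leave the other three tabs standing, do not lift the plate or pull it off its bed, and leave the jar, cup and cork block where they are.

Things in the scene. Friction and masses are not known exactly. Their poses are not given: they have to be found in the camera images.
- bed: dark wooden bed of the jig, 190 x 190 x 12 mm, fixed to the bench; origin at the centre of its underside, z up, x and y along its sides. It may stand at any yaw. A 6 mm brass cheek at the middle of each side nests the plate with about 1 mm play. On its top stand four steel feet, one under each dark steel dot of the plate
- plate: splint-sizing jig plate of pale wood, 160 x 160 x 12 mm, about 0.9 kg, lying loose and level on four feet; origin at the centre of its underside, 30 mm above the bench, so its top is 42 mm above it. In its middle two dark steel guide blocks (60 mm long) and a small dark knob up to 83 mm above the bench, all within 35 mm of the centre. Three feet are rigid, one (soft_foot) gives: find at which corner
- corner_1 (a point): centre of the dark steel dot (16 mm across) on the plate's top at one corner, right above a foot, 58 mm from the plate's centre lines, 42 mm above the bench when level. Pressed here, a firm corner stays; the soft one sinks 4.5 mm on a spring (1.5 N to start, 3 N to bottom, then solid), tilting the plate 0.055 rad, and springs back. Its shim has the same number: the nearest red tab
- corner_2 (a point): centre of the dark steel dot (16 mm across) on the plate's top at one corner, right above a foot, 58 mm from the plate's centre lines, 42 mm above the bench when level. Pressed here, a firm corner stays; the soft one sinks 4.5 mm on a spring (1.5 N to start, 3 N to bottom, then solid), tilting the plate 0.055 rad, and springs back. Its shim has the same number: the nearest red tab
- corner_3 (a point): centre of the dark steel dot (16 mm across) on the plate's top at one corner, right above a foot, 58 mm from the plate's centre lines, 42 mm above the bench when level. Pressed here, a firm corner stays; the soft one sinks 4.5 mm on a spring (1.5 N to start, 3 N to bottom, then solid), tilting the plate 0.055 rad, and springs back. Its shim has the same number: the nearest red tab
- corner_4 (a point): centre of the dark steel dot (16 mm across) on the plate's top at one corner, right above a foot, 58 mm from the plate's centre lines, 42 mm above the bench when level. Pressed here, a firm corner stays; the soft one sinks 4.5 mm on a spring (1.5 N to start, 3 N to bottom, then solid), tilting the plate 0.055 rad, and springs back. Its shim has the same number: the nearest red tab
- tab_1 (a point): press point on top of a red shim tab (36 x 22 x 5 mm) that juts from the bed's side by the corner of the same number. Its hinge pin is level, along that side, 86 mm from the bed's centre line, 24 mm above the bench; tab centred 48 mm along the side. This point is 26 mm out from the pin, 10 mm short of the free end: 41 mm above the bench when raised, 30 mm when flat
- tab_2 (a point): press point on top of a red shim tab (36 x 22 x 5 mm) that juts from the bed's side by the corner of the same number. Its hinge pin is level, along that side, 86 mm from the bed's centre line, 24 mm above the bench; tab centred 48 mm along the side. This point is 26 mm out from the pin, 10 mm short of the free end: 41 mm above the bench when raised, 30 mm when flat
- tab_3 (a point): press point on top of a red shim tab (36 x 22 x 5 mm) that juts from the bed's side by the corner of the same number. Its hinge pin is level, along that side, 86 mm from the bed's centre line, 24 mm above the bench; tab centred 48 mm along the side. This point is 26 mm out from the pin, 10 mm short of the free end: 41 mm above the bench when raised, 30 mm when flat
- tab_4 (a point): press point on top of a red shim tab (36 x 22 x 5 mm) that juts from the bed's side by the corner of the same number. Its hinge pin is level, along that side, 86 mm from the bed's centre line, 24 mm above the bench; tab centred 48 mm along the side. This point is 26 mm out from the pin, 10 mm short of the free end: 41 mm above the bench when raised, 30 mm when flat
- shim_1 (a joint): angle of that shim tab: 0 to 0.06 as found (raised, sloping up and outwards at about 0.5 rad), 0.5 = flat, level, against its stop. It turns stiffly, staying where it is left: about 8 N straight down at the press point moves it. Flat, its steel toe fills the gap under the plate corner, which then no longer sinks
- shim_2 (a joint): angle of that shim tab: 0 to 0.06 as found (raised, sloping up and outwards at about 0.5 rad), 0.5 = flat, level, against its stop. It turns stiffly, staying where it is left: about 8 N straight down at the press point moves it. Flat, its steel toe fills the gap under the plate corner, which then no longer sinks
- shim_3 (a joint): angle of that shim tab: 0 to 0.06 as found (raised, sloping up and outwards at about 0.5 rad), 0.5 = flat, level, against its stop. It turns stiffly, staying where it is left: about 8 N straight down at the press point moves it. Flat, its steel toe fills the gap under the plate corner, which then no longer sinks
- shim_4 (a joint): angle of that shim tab: 0 to 0.06 as found (raised, sloping up and outwards at about 0.5 rad), 0.5 = flat, level, against its stop. It turns stiffly, staying where it is left: about 8 N straight down at the press point moves it. Flat, its steel toe fills the gap under the plate corner, which then no longer sinks
- jar: amber glass jar with a black cap, 60 mm across, 90 mm high, loose on the bench; origin at the centre of its underside. Bystander
- cup: blue ceramic cup, 72 mm across, 85 mm high, loose on the bench; origin at the centre of its underside. Bystander
- block: cork sanding block, 70 x 40 x 30 mm, loose on the bench; origin at the centre of its underside. Bystander
There are look-alikes about, which are no part of the job. There is more than one size of the plate; the job needs the largest.

How it is judged:
By the outcome, as a careful person would: the job done as asked, in the order asked, and still so for the second after the job is handed in, with the robot touching nothing.
It also fails if it takes over 58 s, if anything falls off the work surface, if the arm or the gripper's body presses on something with over 40 N, if the wrist force passes 120 N, or if a joint passes its speed limit or range.

ROBOT

A 7-joint arm with a two-finger parallel gripper is mounted at the origin on the work surface. World frame = base frame: x ahead of the robot, y to its left, z up, the work surface at z = 0. Lengths are in m, angles in rad, forces in N, time in s.
With the tool pointing down it reaches from about 0.35 to 0.9 m from the base axis. Payload 8.1 kg.
Tool frame: the origin (TCP) lies midway between the tips of the shut fingers; the grasp point (between the pads) lies 19 mm behind it (arm.hold_point_z is the z of the grasp point in the tool frame, in m); z points along the fingers, y is the line along which they close (so a half turn about z gives the same grasp; the last joint's range is limited). The gripper opens to 92 mm and grips with 3 to 60 N. Pads are 19 mm wide; open, the fingers measure 130 mm over their backs; the gripper's body (75 mm by 190 mm) begins 47 mm behind the grasp point.
Start: joints at [-1.249, 0.434, 0.025, 1.573, -0.012, 1.134, -0.075], TCP at [0.258, 0.569, 0.227] pointing down, gripper open.
Joint ranges: [-2.62, 2.62], [-0.44, 2.09], [-1.27, 1.32], [0.08, 2.57], [-1.32, 4.46], [0.12, 2], [-2.74, 2.74]. Speed limits (rad/s): [2.22, 2.22, 3.01, 3.01, 3.14, 3.14, 3.14].

INTERFACE

Orientations are given as a rotation vector (axis times angle).
In Python, from cell import arm, get_image, camera_params, job gives the robot as it stands.
- The arm moves only by the tool send_rows, never from a script. Its argument "deltas" is a list of rows, each a list of 3 entries, a list of its own where there are three numbers: the shift along the world's x, y, z in m, then the turn, a rotation vector about the world's x, y, z in rad, then the finger opening in m, from 0 to 0.0918. In form: [[[tx, ty, tz], [ax, ay, az], gripper], ...]. A call has exactly 10 rows; each row shifts and turns the commanded pose from where the row before left it; what a row does not reach is not made up. A row lasts 1/10 s, in which the tool goes at most 50 mm and 8.59 degrees, less where a joint would pass 70% of its speed; a pose out of reach is approached as far as the arm can. A call with a gripper value outside its range is refused whole. The fingers move at their own pace and stop on an object; "force" is the grip in N (left out, the last holds). Time passes only in rows, so rows that do not move let the fingers close, or fill a call up. It gives the time, the measured TCP pose, the force and the opening at its end, in the units of the state.
- arm.observe(): the state, without advancing time (a new reading comes with each control period).
- get_image(name): name is "side" or "top"; returns the picture (480x640x3 uint8, red, green, blue); there is no depth.
- camera_params(name): a dict with "fov_y" (degrees; the focal length in pixels is half the picture's height over the tangent of half this angle, whatever the lens; pixels are square), "cx", "cy" (the principal point, pixels), "rvec" (rotation vector, rad) and "tvec" (3), from world to camera coordinates, as OpenCV has them. Camera axes: x right, y down, z forward; pixel columns grow to the right and rows downward; lengths in m; the calibration is good to about 2 mm. A picture is of the moment at which its call begins. camera_params takes no time and is no camera call.
- job.sign_off(): hands the job in, once; it reports no verdict.
The state is a dict: "clock": time; "joints": joint angles; "dq": joint speeds; "joint_efforts": joint torques, N m; "position": TCP position; "ee_rot": TCP orientation; "force": force on the tool from outside, world axes, zero at the start; "ft_torque": the same for the moment, N m; "width": opening from 0.0 (shut) to 1.0 (fully open).
Only numpy, scipy, OpenCV 4.12 (cv2) and the standard library are available. Lean on these libraries where they do the work, as an engineer would, in place of code of your own. Each camera call takes 0.05 s, during which the arm holds its last target. There are 200 camera calls.

## Working session

There is one attempt and no reset: what is moved stays moved. The work goes in short steps, Python scripts to look and compute and a tool call to move; the robot and the scene stay as the last step left them, time stands still between calls to the robot, and variables do not carry over. Pictures are saved under pics/ and viewed, on a budget of 10 in all, crops included, one or two more only if the job needs it, and the job is handed in when it is done.

Besides the shell and the picture viewer there is one more tool, called after "Call:" in YAML: its name, and indented under it one key for each argument. send_rows: Moves the arm, as the interface text tells. Its arguments: {"type":"object","properties":{"deltas":{"type":"array","items":{"type":"array"}},"force":{"type":"number"}},"required":["deltas"]}

```bash
mkdir -p pics; python3 - <<'E'
from cell import arm,get_image,camera_params
import cv2
for n in("top","side"):
    cv2.imwrite(f"pics/{n}0.png",get_image(n)[:,:,::-1]); print(n,camera_params(n))
print(arm.observe())
E
```

```text
top {'fov_y': 54.99406169245402, 'cx': 313.35732682788426, 'cy': 243.90706961338273, 'rvec': array([ 2.13229595, -2.11809144,  0.2282984 ]), 'tvec': array([-0.00221086,  0.58134094,  0.94784055])}
side {'fov_y': 56.869012194866336, 'cx': 318.55214200981936, 'cy': 236.14578862900328, 'rvec': array([ 2.10691447, -0.45078355,  0.22337921]), 'tvec': array([-0.50997089,  0.16891421,  0.75741933])}
{'clock': 0.1, 'joints': array([-1.24858516,  0.43517578,  0.02494529,  1.57398456, -0.0115815 ,
        1.13399353, -0.07509101]), 'dq': array([ 2.25320260e-03, -1.35338957e-03,  2.27219820e-04, -2.97982869e-03,
       -7.96982446e-06,  1.89052537e-03,  1.28444665e-03]), 'joint_efforts': array([ 4.48856808e-03, -6.69120598e+01,  9.88918506e-01, -3.15152586e+01,
       -6.04969449e-02,  3.73922533e-02,  2.45034649e-06]), 'position': array([0.25744657, 0.56902275, 0.2260175 ]), 'ee_rot': array([-6.62291334e-01, -3.07081860e+00,  2.20982987e-03]), 'force': array([-0.38237396, -0.40820555,  0.06861061]), 'ft_torque': array([-0.00729838, -0.00035511,  0.01357597]), 'width': 0.9995695609178835}
```

View pics/top0.png

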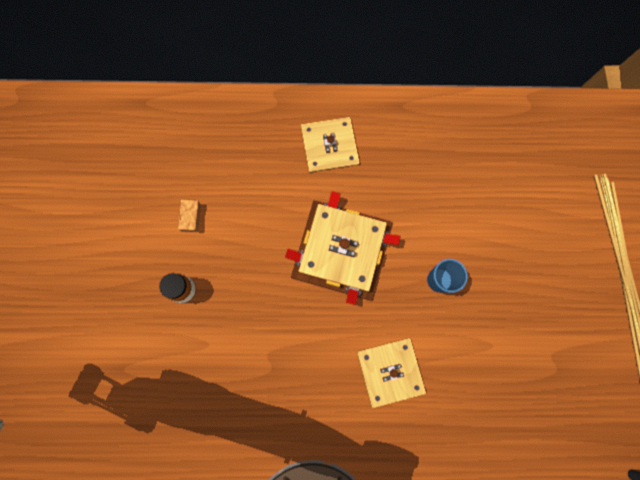

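View pics/side0.png

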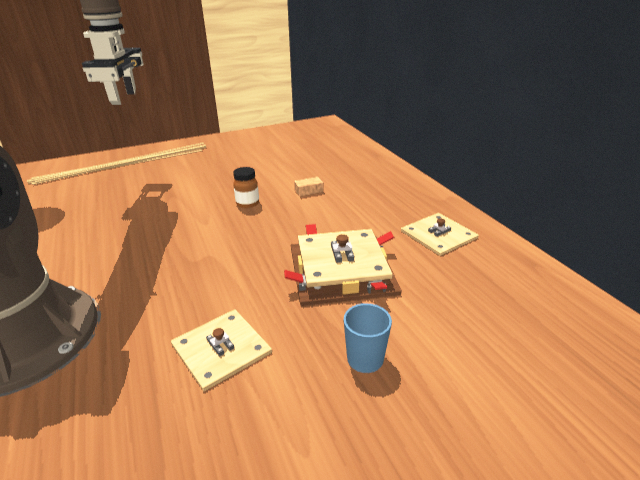

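The top view shows three plates: one at (330,145), one at (392,373), and one on a bed with red tabs at (343,247). The two small plates lie flat on the bench with no bed or tabs. The middle one is the largest, has the cheeks and tabs, and so is the one meant. The jar is at (177,288), the cup at (450,277) and the cork block at (188,215). I'll confirm with an enlarged crop.

```bash
python3 - <<'E'
import cv2
im=cv2.imread("pics/top0.png")[185:310,270:420]
cv2.imwrite("pics/crop.png",cv2.resize(im,None,fx=4.8,fy=4.8,interpolation=cv2.INTER_CUBIC))
E
cat > h.py <<'E'
import numpy as np,cv2
from cell import camera_params
def cam(n):
    c=camera_params(n);f=240/np.tan(np.radians(c['fov_y']/2))
    return np.array([[f,0,c['cx']],[0,f,c['cy']],[0,0,1]]),c['rvec'],c['tvec']
def proj(n,P):
    K,r,t=cam(n);return cv2.projectPoints(np.array(P,float).reshape(-1,3),r,t,K,None)[0][:,0]
def ray(n,uv,z):
    K,r,t=cam(n);R=cv2.Rodrigues(r)[0];o=-R.T@t
    d=R.T@np.linalg.inv(K)@np.array([*uv,1.]);return o+d*(z-o[2])/d[2]
E
python3 -c "
from h import *
print(proj('top',[.257,.569,.226]),proj('side',[.257,.569,.226]))"
```

```text
[[-26.63652303 412.33472061]] [[124.6997963   98.15949055]]
```

View pics/crop.png

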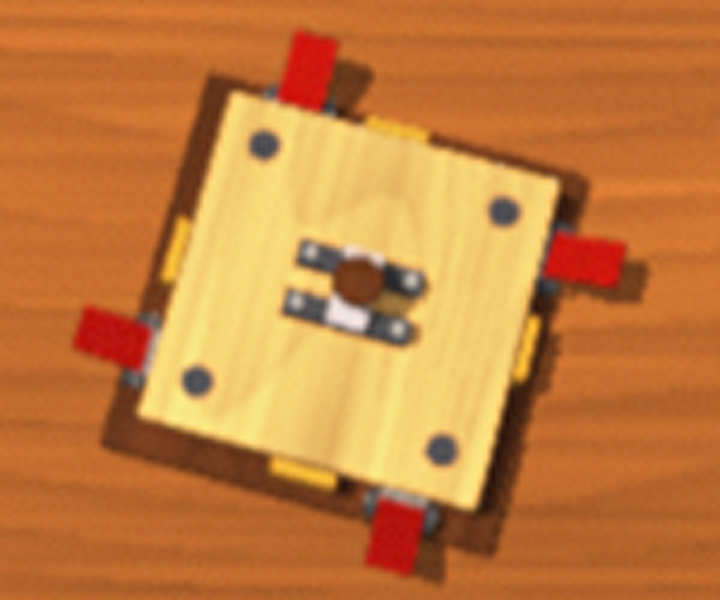

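The crop shows four dots at crop pixels A(264,145), B(504,212), C(441,450) and D(196,381). Each has its own red tab, all standing: above A, right of B, below C and left of D.

```bash
python3 - <<'E'
from h import *
import cv2
px=np.array([[264,145],[504,212],[441,450],[196,381]])
uv=(px+.5)/4.8-.5+[270,185]
P=np.array([ray('top',p,.042)[:2] for p in uv]);c=P.mean(0);print(P,c)
print("sides",np.linalg.norm(P-np.roll(P,1,0),axis=1))
a=P[1]-P[2]; # C->B direction
q=(P-c); yaw=np.angle(sum((q[:,0]+1j*q[:,1])*np.conj(np.array([1+1j,1-1j,-1-1j,-1+1j])*.058)));print("yaw",yaw)
R=np.array([[np.cos(yaw),-np.sin(yaw)],[np.sin(yaw),np.cos(yaw)]])
# plate frame: x 'up' in image, y 'left'
dots=np.array([[1,1],[1,-1],[-1,-1],[-1,1]])*.058
tabs=np.array([[.086+.023,.048],[.048,-.109],[-.109,-.048],[-.048,.109]])
W=dots@R.T+c;T=tabs@R.T+c
print("dots",W.round(4),"tabs",T.round(4))
print(proj('side',np.c_[W,[.042]*4]),proj('side',np.c_[T,[.041]*4]))
print(((proj('top',np.c_[T,[.041]*4])-[270,185])*4.8).round())
im=cv2.imread("pics/side0.png")
im=cv2.resize(im[215:305,275:405],None,fx=6,fy=6,interpolation=cv2.INTER_CUBIC)
for z,L in((.042,W),(.041,T)):
  for u in proj('side',np.c_[L,[z]*4]): cv2.drawMarker(im,tuple(((u-[275,215])*6+3).astype(int).tolist()),(255,0,0),0,14,1)
cv2.imwrite("pics/side1.png",im)
for n,u in(('jar',(177,288)),('cup',(450,277)),('block',(188,215))):print(n,ray('top',u,.085 if n!='block' else .03))
E
```

```text
[[ 0.65124057 -0.02349151]
 [ 0.62009705 -0.13529412]
 [ 0.50854099 -0.10417719]
 [ 0.53945687  0.00760769]] [ 0.57983387 -0.06383878]
sides [0.11602912 0.11605922 0.11581459 0.11598125]
yaw -0.2712149626684737
dots [[ 0.6513 -0.0235]
 [ 0.6202 -0.1353]
 [ 0.5084 -0.1042]
 [ 0.5395  0.0076]] tabs [[ 0.6977 -0.0468]
 [ 0.5969 -0.1817]
 [ 0.462  -0.0809]
 [ 0.5628  0.054 ]]
[[363.90414199 233.82618013]
 [377.85895326 266.65493896]
 [316.81841121 272.76224313]
 [309.08578872 238.83486239]] [[388.79168562 234.59361441]
 [379.58070062 284.62791306]
 [288.93946248 272.64960091]
 [310.76740468 226.06517072]]
[[311.  49.]
 [603. 260.]
 [389. 551.]
 [ 93. 328.]]
jar [0.48042711 0.28385445 0.085     ]
cup [ 0.50738589 -0.28528964  0.085     ]
block [0.65103967 0.28473128 0.03      ]
```

View pics/side1.png

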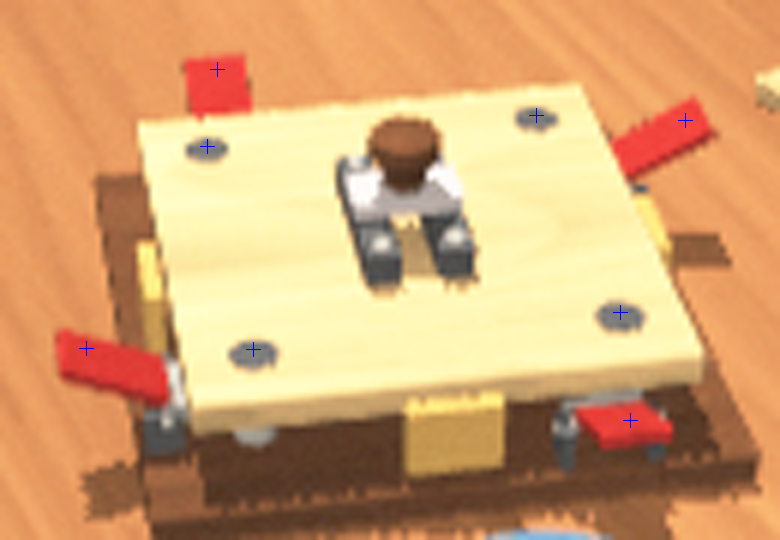

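All eight predicted points (blue crosses) land on their dots and tabs in the side view, the dot spacing comes out at 116 mm, and the plate yaw is -0.271. Moving with the fingers shut towards dot D.

Call:
send_rows:
  deltas:
    - [[0.018,-0.036,0],[0,0,0.0153],0]
    - [[0.018,-0.036,0],[0,0,0.0153],0]
    - [[0.018,-0.036,0],[0,0,0.0153],0]
    - [[0.018,-0.036,0],[0,0,0.0153],0]
    - [[0.018,-0.036,0],[0,0,0.0153],0]
    - [[0.018,-0.036,0],[0,0,0.0153],0]
    - [[0.018,-0.036,0],[0,0,0.0153],0]
    - [[0.018,-0.036,0],[0,0,0.0153],0]
    - [[0.018,-0.036,0],[0,0,0.0153],0]
    - [[0.018,-0.036,0],[0,0,0.0153],0]

```text
clock: 1.1
position: [0.4379, 0.2078, 0.2266]
ee_rot: [-0.425, -3.113, 0.0]
force: [0.7, -0.1, -0.4]
width: 0.18
```

Call:
send_rows:
  deltas:
    - [[0.017,-0.0334,-0.005],[0,0,0],0]
    - [[0.017,-0.0334,-0.005],[0,0,0],0]
    - [[0.017,-0.0334,-0.005],[0,0,0],0]
    - [[0.017,-0.0334,-0.005],[0,0,0],0]
    - [[0.017,-0.0334,-0.005],[0,0,0],0]
    - [[0.0166,-0.0332,-0.005],[0,0,0],0]
    - [[0,0,-0.04],[0,0,0],0]
    - [[0,0,-0.04],[0,0,0],0]
    - [[0,0,-0.036],[0,0,0],0]
    - [[0,0,-0.02],[0,0,0],0]

```text
clock: 2.1
position: [0.5373, 0.0091, 0.0578]
ee_rot: [-0.426, -3.109, 0.002]
force: [-1.0, 0.2, 0.4]
width: 0.003
```

```bash
python3 - <<'E'
from cell import get_image
import cv2
im=get_image("side")[150:310,240:440,::-1]
cv2.imwrite("pics/s2.png",cv2.resize(im,None,fx=3.7,fy=3.7,interpolation=cv2.INTER_CUBIC))
E
```

```text
(no output)
```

View pics/s2.png

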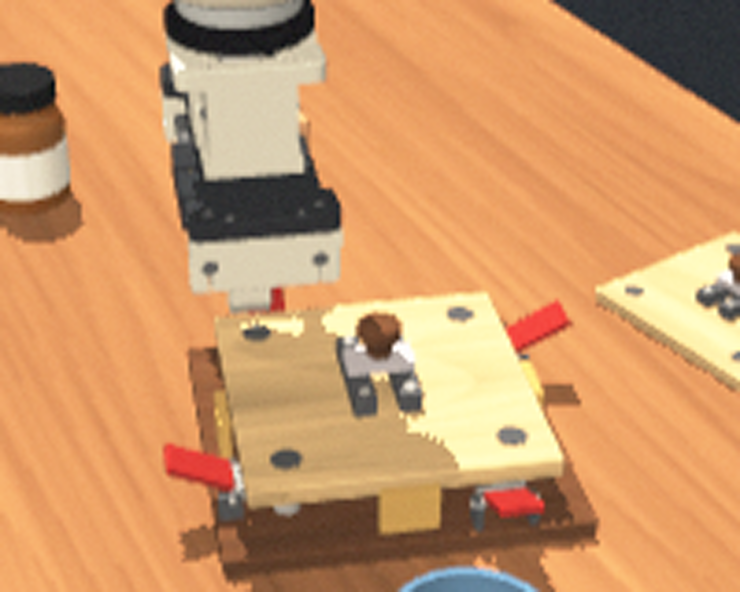

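The picture shows the shut fingers just above dot D (crop about (255,330)), with the body clear of the knob. Next I press slowly.

Call:
send_rows:
  deltas:
    - [[0.001,-0.0005,-0.004],[0,0,0],0]
    - [[0,0,-0.004],[0,0,0],0]
    - [[0,0,-0.004],[0,0,0],0]
    - [[0,0,-0.002],[0,0,0],0]
    - [[0,0,-0.001],[0,0,0],0]
    - [[0,0,-0.001],[0,0,0],0]
    - [[0,0,-0.001],[0,0,0],0]
    - [[0,0,-0.001],[0,0,0],0]
    - [[0,0,0],[0,0,0],0]
    - [[0,0,0],[0,0,0],0]

```text
clock: 3.15
position: [0.5402, 0.0088, 0.0428]
ee_rot: [0.426, 3.113, 0.0]
force: [-0.1, 0.2, -0.0]
width: 0.009
```

Call:
send_rows:
  deltas:
    - [[0,-0.001,-0.001],[0,0,0],0]
    - [[0,0,-0.001],[0,0,0],0]
    - [[0,0,-0.001],[0,0,0],0]
    - [[0,0,0],[0,0,0],0]
    - [[0,0,0],[0,0,0],0]
    - [[0,0,0],[0,0,0],0]
    - [[0,0,0],[0,0,0],0]
    - [[0,0,0],[0,0,0],0]
    - [[0,0,0],[0,0,0],0]
    - [[0,0,0],[0,0,0],0]

```text
clock: 4.15
position: [0.5404, 0.0085, 0.042]
ee_rot: [0.425, 3.112, 0.003]
force: [-10.0, 1.7, 32.5]
width: 0.004
```

Corner D is firm: it gave 32 N at z = 42.0 with no sink. Next is A.

Call:
send_rows:
  deltas:
    - [[0,0,0.0142],[0,0,0],0]
    - [[0.028,-0.008,0],[0,0,0],0]
    - [[0.028,-0.008,0],[0,0,0],0]
    - [[0.028,-0.008,0],[0,0,0],0]
    - [[0.027,-0.008,0],[0,0,0],0]
    - [[0,0,-0.006],[0,0,0],0]
    - [[0,0,-0.005],[0,0,0],0]
    - [[0,0,-0.0015],[0,0,0],0]
    - [[0,0,-0.001],[0,0,0],0]
    - [[0,0,0],[0,0,0],0]

```text
clock: 5.15
position: [0.6511, -0.0246, 0.0423]
ee_rot: [0.426, 3.111, 0.0]
force: [-2.6, -1.7, 16.7]
width: 0.005
```

Call:
send_rows:
  deltas:
    - [[0,0,0],[0,0,0],0]
    - [[0,0,0],[0,0,0],0]
    - [[0,0,0],[0,0,0],0]
    - [[0,0,0],[0,0,0],0]
    - [[0,0,0],[0,0,0],0]
    - [[0,0,0],[0,0,0],0]
    - [[0,0,0],[0,0,0],0]
    - [[0,0,0],[0,0,0],0]
    - [[0,0,0],[0,0,0],0]
    - [[0,0,0],[0,0,0],0]

```text
clock: 6.15
position: [0.6511, -0.0246, 0.0423]
ee_rot: [0.426, 3.111, 0.0]
force: [-2.1, -1.2, 16.3]
width: 0.006
```

A is firm too (16 N at 42.3 mm). Next is B.

Call:
send_rows:
  deltas:
    - [[0,0,0.0135],[0,0,0],0]
    - [[-0.008,-0.028,0],[0,0,0],0]
    - [[-0.008,-0.028,0],[0,0,0],0]
    - [[-0.008,-0.028,0],[0,0,0],0]
    - [[-0.007,-0.027,0],[0,0,0],0]
    - [[0,0,-0.006],[0,0,0],0]
    - [[0,0,-0.005],[0,0,0],0]
    - [[0,0,-0.0015],[0,0,0],0]
    - [[0,0,-0.001],[0,0,0],0]
    - [[0,0,0],[0,0,0],0]

```text
clock: 7.15
position: [0.62, -0.1339, 0.0403]
ee_rot: [-0.423, -3.112, -0.001]
force: [-2.3, 0.5, 2.5]
width: 0.0
```

B gives: 2.5 N at 40.3 mm. I'll press on to the bottom to confirm.

Call:
send_rows:
  deltas:
    - [[0,-0.001,-0.001],[0,0,0],0]
    - [[0,0,-0.001],[0,0,0],0]
    - [[0,0,-0.001],[0,0,0],0]
    - [[0,0,-0.0005],[0,0,0],0]
    - [[0,0,0],[0,0,0],0]
    - [[0,0,0],[0,0,0],0]
    - [[0,0,0],[0,0,0],0]
    - [[0,0,0],[0,0,0],0]
    - [[0,0,0],[0,0,0],0]
    - [[0,0,0],[0,0,0],0]

```text
clock: 8.15
position: [0.6208, -0.1355, 0.0382]
ee_rot: [0.425, 3.112, 0.002]
force: [-3.9, 3.0, 14.6]
width: 0.006
```

Corner B bottoms out at about 38 mm, so it is the soft one. Lifting clear, then turning 90° for its tab.

```bash
python3 -c "
from cell import arm;o=arm.observe();print(o['joints'].round(2),o['position'])"
```

```text
[-0.01  0.65  0.21  1.74 -0.19  0.76  1.59] [ 0.62083681 -0.13546183  0.03815378]
```

Call:
send_rows:
  deltas:
    - [[0,0,0.02],[0,0,0],0]
    - [[0,0,0.02],[0,0,-0.14],0]
    - [[-0.004,-0.008,0.01],[0,0,-0.14],0]
    - [[-0.004,-0.008,0],[0,0,-0.14],0]
    - [[-0.004,-0.008,0],[0,0,-0.14],0]
    - [[-0.004,-0.008,0],[0,0,-0.14],0]
    - [[-0.004,-0.008,0],[0,0,-0.14],0]
    - [[-0.004,-0.008,0],[0,0,-0.14],0]
    - [[0,0,0],[0,0,-0.14],0]
    - [[0,0,0],[0,0,-0.14],0]

```text
clock: 9.15
position: [0.5961, -0.1848, 0.0869]
ee_rot: [2.185, 2.257, -0.0]
force: [0.3, 0.5, 0.0]
width: 0.006
```

Call:
send_rows:
  deltas:
    - [[0,0,0],[0,0,-0.14],0]
    - [[0,0,0],[0,0,-0.14],0]
    - [[0,0,0],[0,0,-0.03],0]
    - [[0,0,0],[0,0,0],0]
    - [[0,0,0],[0,0,0],0]
    - [[0,0,0],[0,0,0],0]
    - [[0,0,0],[0,0,0],0]
    - [[0,0,0],[0,0,0],0]
    - [[0,0,0],[0,0,0],0]
    - [[0,0,0],[0,0,0],0]

```text
clock: 10.15
position: [0.5962, -0.1843, 0.087]
ee_rot: [2.501, 1.901, 0.0]
force: [-0.9, -1.2, 0.2]
width: 0.005
```

```bash
python3 - <<'E'
from cell import get_image
import cv2
im=get_image("side")[150:390,240:460,::-1]
cv2.imwrite("pics/s3.png",cv2.resize(im,None,fx=2.5,fy=2.5,interpolation=cv2.INTER_CUBIC))
E
```

```text
(no output)
```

View pics/s3.png

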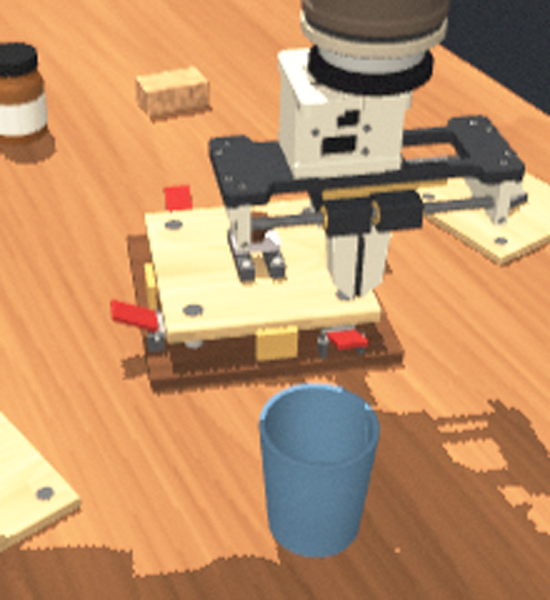

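The fingers are straight above tab B (crop about (347,338)), clear of the cup and the plate. Pressing down.

Call:
send_rows:
  deltas:
    - [[0,0,-0.02],[0,0,0],0]
    - [[0,0,-0.015],[0,0,0],0]
    - [[0,0,-0.003],[0,0,0],0]
    - [[0,0,-0.003],[0,0,0],0]
    - [[0,0,-0.003],[0,0,0],0]
    - [[0,0,-0.003],[0,0,0],0]
    - [[0,0,-0.003],[0,0,0],0]
    - [[0,0,-0.002],[0,0,0],0]
    - [[0,0,-0.002],[0,0,0],0]
    - [[0,0,0],[0,0,0],0]

```text
clock: 11.2
position: [0.5966, -0.187, 0.0343]
ee_rot: [2.5, 1.896, -0.0]
force: [-1.1, -3.8, 4.6]
width: 0.006
```

Call:
send_rows:
  deltas:
    - [[0,0,-0.001],[0,0,0],0]
    - [[0,0,-0.001],[0,0,0],0]
    - [[0,0,-0.001],[0,0,0],0]
    - [[0,0,-0.001],[0,0,0],0]
    - [[0,0,0],[0,0,0],0]
    - [[0,0,0],[0,0,0],0]
    - [[0,0,0],[0,0,0],0]
    - [[0,0,0],[0,0,0],0]
    - [[0,0,0],[0,0,0],0]
    - [[0,0,0],[0,0,0],0]

```text
clock: 12.2
position: [0.5969, -0.1866, 0.0304]
ee_rot: [2.5, 1.897, 0.0]
force: [-0.5, -3.8, 6.2]
width: 0.005
```

Call:
send_rows:
  deltas:
    - [[0,0,-0.001],[0,0,0],0]
    - [[0,0,-0.001],[0,0,0],0]
    - [[0,0,0],[0,0,0],0]
    - [[0,0,0],[0,0,0],0]
    - [[0,0,0],[0,0,0],0]
    - [[0,0,0],[0,0,0],0]
    - [[0,0,0],[0,0,0],0]
    - [[0,0,0],[0,0,0],0]
    - [[0,0,0],[0,0,0],0]
    - [[0,0,0],[0,0,0],0]

```text
clock: 13.2
position: [0.597, -0.1868, 0.0296]
ee_rot: [2.5, 1.897, 0.002]
force: [-5.0, -1.9, 18.6]
width: 0.006
```

The tab has hit its stop (18.6 N at 29.6 mm). One more firm push, then lift off.

Call:
send_rows:
  deltas:
    - [[0,0,-0.001],[0,0,0],0]
    - [[0,0,0],[0,0,0],0]
    - [[0,0,0],[0,0,0],0]
    - [[0,0,0],[0,0,0],0]
    - [[0,0,0.005],[0,0,0],0]
    - [[0,0,0.02],[0,0,0],0]
    - [[0,0,0.03],[0,0,0],0]
    - [[0,0,0.03],[0,0,0],0]
    - [[0,0,0.04],[0,0,0],0]
    - [[0,0,0.04],[0,0,0],0]

```text
clock: 14.2
position: [0.596, -0.1843, 0.1927]
ee_rot: [2.501, 1.9, -0.0]
force: [0.8, -0.3, -0.4]
width: 0.004
```

```bash
python3 - <<'E'
from cell import get_image
import cv2
im=get_image("side")[190:390,240:460,::-1]
cv2.imwrite("pics/s4.png",cv2.resize(im,None,fx=3,fy=3,interpolation=cv2.INTER_CUBIC))
E
```

```text
(no output)
```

View pics/s4.png

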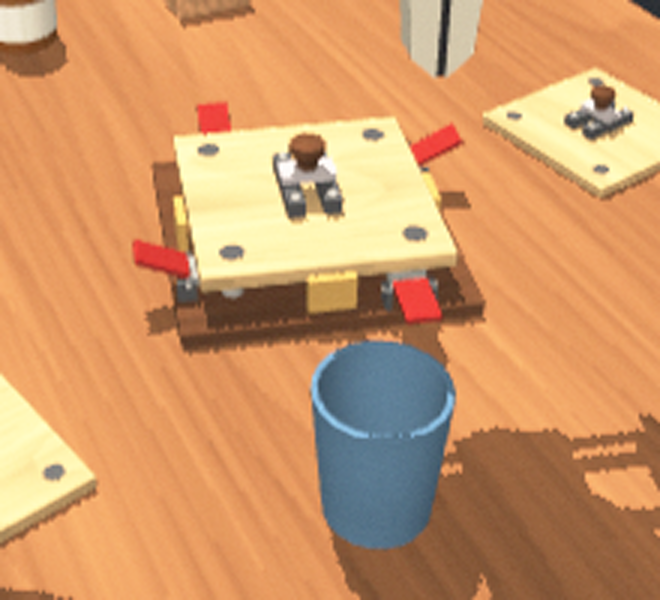

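Tab B now lies flat at crop (415,298). The other three tabs still stand, the plate is nested, and the fingers are well clear. The tab met its stop at the flat height under load, so I'm handing in.

```bash
python3 -c "
from cell import job,arm;print(arm.observe()['force']);print(job.sign_off())"
```

```text
[ 3.00004718 -2.79002009  3.88701876]
the job is handed in; nothing more can be done
None
```

I found the soft corner, pressed its red tab flat, let go and handed the job in at about 14 s on the clock.

- **Finding the corner:** I pressed three of the four dots. The robot-side left corner (32 N at 42.0 mm) and the far left corner (16 N at 42.3 mm) stayed firm. The far right corner sank, giving 2.5 N at 40.3 mm and bottoming out at about 38 mm. I didn't press the fourth dot.
- **Pressing the tab:** that corner's tab moved at about 6 N and met its stop, with 18.6 N at 29.6 mm (flat is 30 mm). I then gave it one slightly deeper push before lifting off.
- **Last checks:** the final side picture shows that tab flat, the other three standing and the plate nested. The cup looks unmoved. The jar and cork block are only partly in that crop, and I didn't measure any of the three again.
- **Not checked or odd:** I didn't press the corner again to prove it no longer sinks. The force reading at hand-in was 3 to 4 N on each axis with the fingers about 19 cm up. It had been under 1 N just after the lift, so I took it as noise or settling, but I didn't look into it.

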